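# Hold the setup key down in the guard switch

## Task

Take the yellow-handled setup key out of its black stand, turn it so that its red nose points the same way as the red mark on the grey guard switch, and pass its blade down through the slot of the switch, pushing against the spring inside until the key's collar is down on the switch. Finish while still gripping the key by its handle and keeping it pushed fully home: do not let go. Leave the bottle, crucible, nozzle and cup standing where they are.

Things in the scene. Friction and masses are not known exactly. Their poses are not given: they have to be found in the camera images.
- setup_key: Loose setup key, upright in its stand at the start, 96 mm tall, about 0.09 kg. Origin at the middle of the blade's tip, its lowest point; z up to the handle, x across the blade's thickness, y along its width. From below: steel blade to 40 mm, dark collar 36 (x) x 48 (y) mm from 40 to 46 mm with a red nose on its -x side, yellow handle from 46 to 96 mm.
- key_center (a point): Middle of the setup key, half-way up: 48 mm above the blade's tip on the key's axis, 8 mm above the collar's underside. The yellow handle to grip, across its thickness and from above, is 18 mm thick (x) by 38 mm wide (y); its middle is 23 mm above this point. A small red patch lies on the -x half of its top. Axes as the key's.
- key_nose (a point): Tip of the key's red nose, which is 10 mm wide and 6 mm high and juts from the collar on the -x side: at x = -34 mm, y = 0, 43 mm above the blade's tip in the key's frame. Axes as the key's.
- key_tip (a point): Middle of the blade's tip (point and axes as body setup_key). The blade is 6 mm thick (x) by 30 mm wide (y), its lowest 6 mm narrowed to 3.5 x 25 mm as a lead-in. A rib 8 mm wide (y) stands on its -x face, out to x = -9 mm, from 8 mm above the tip up to the collar.
- key_stand: Fixed black stand: base plate 90 x 90 x 6 mm, on it a block 52 (x) x 64 (y) mm whose top is 50 mm above the bench. Origin at the middle of its underside. The key hangs in a slot of the same shape as the switch's, collar on the block's top, blade tip 10 mm above the bench, axes parallel to the stand's; it comes out straight up (40 mm).
- guard_switch: Fixed grey guard switch: a box 84 (x) x 96 (y) x 70 mm high with a foot 112 mm long (y), a bright metal top with the slot in its middle and a black cable gland on its +x side. Origin at the middle of its underside, z up. A red bar on the top and a red patch on the side mark its -x side. With the key's collar down on the top, the blade tip is 30 mm above the bench.
- switch_slot (a point): Middle of the slot's mouth, on the switch's top, 70 mm above the bench; axes as the switch's. Upright slot 10 (x) x 34 (y) mm with a keyway 12 mm wide (y) on its -x side out to x = -11 mm: 2 mm clearance all round blade and rib. Top 12 mm thick, hollow below. The key goes in only with its nose on the red mark's side, its axes parallel to the switch's.
- plunger (a joint): The spring plunger inside the switch below the slot, in m: 0 when up, growing as it is pushed down. The blade's tip meets it 29 mm below the top; with the collar down on the top it reads 0.011 and pushes back with about 4.6 N (2.4 N at first touch), so a key that is let go rises again.
- oil_bottle: Small amber oil bottle, 33 mm across, 102 mm tall, standing loose. Origin at the middle of its underside.
- crucible: White crucible, 50 mm across, 42 mm tall, standing loose. Origin at the middle of its underside.
- burner_nozzle: Brass burner nozzle, 18 mm across, 40 mm tall, standing loose. Origin at the middle of its underside.
- empty_cup: Empty grey cup, 60 mm across, 101 mm tall, standing loose. Origin at the middle of its underside.
Mind the look-alikes: they are no part of the job. Leave any orange look-alike of the setup_key alone.

How it is judged:
On the way:
1. the key is gripped and lifted clear out of its stand (z of key_tip in the frame of key_stand above 0.056 m and contact force between the fingers and setup_key above 0.5 N), for 0.2 s.
At the end, for the whole second after the job is handed in: Blade in the slot, within 5 mm of its middle and over 35 mm deep; nose to the red mark within 0.2 rad; key upright within 0.12 rad and still; plunger pressed over 7 mm; the gripper still holds the handle (grasp point within 60 mm of the key's middle, finger force over 1 N) (value of joint plunger above 0.007 m and horizontal distance between key_tip and switch_slot below 0.005 m and z of key_tip in the frame of switch_slot below -0.035 m and x of key_nose in the frame of switch_slot below -0.026 m and angle between the x axis of setup_key and the x axis of guard_switch, either way round below 0.2 rad and angle between setup_key's own z axis and vertical below 0.12 rad and linear speed of setup_key below 0.02 m/s and contact force between the fingers and setup_key above 1 N and distance between the grasp point and key_center below 0.06 m); the arm keeps its last pose, push and grip.
It fails at once if the small amber oil bottle is shifted more than 20 mm or tipped (distance of oil_bottle from where it was at the start of the episode above 0.02 m or angle between oil_bottle's own z axis and vertical above 0.35 rad).
It fails at once if the white crucible is shifted more than 20 mm or tipped (distance of crucible from where it was at the start of the episode above 0.02 m or angle between crucible's own z axis and vertical above 0.35 rad).
It fails at once if the brass burner nozzle is shifted more than 20 mm or tipped (distance of burner_nozzle from where it was at the start of the episode above 0.02 m or angle between burner_nozzle's own z axis and vertical above 0.35 rad).
It fails at once if the empty grey cup is shifted more than 20 mm or tipped (distance of empty_cup from where it was at the start of the episode above 0.02 m or angle between empty_cup's own z axis and vertical above 0.35 rad).
It also fails if it takes over 38 s, if anything falls off the work surface, if the arm or the gripper's body presses on something with over 40 N, if the wrist force passes 120 N, or if a joint passes its speed limit or range.

## Robot

A 6-joint arm with a two-finger parallel gripper is mounted at the origin on a cart in front of the work surface, level with it; the furniture and walls round the work are solid. World frame = base frame: x ahead of the robot, y to its left, z up, the work surface at z = 0. Lengths are in m, angles in rad, forces in N, time in s.
With the tool pointing down it reaches from about 0.375 to 0.9 m from the base axis. Payload 3.1 kg.
Tool frame: the origin (TCP) lies at the very end of the fingers, on their centre line; the grasp point (between the pads) lies 19 mm behind it; z points along the fingers, y is the direction in which the jaws open and shut (so a half turn about z gives the same grasp; the last joint's range is limited). The gripper opens to 87 mm and grips with 3 to 60 N. Pads are 19 mm wide; open, the fingers measure 117 mm over their backs; the gripper's body (75 mm by 190 mm) begins 51 mm behind the grasp point.
Start: joints at [-1.466, 0.527, 1.433, -0, 1.181, -0.178], TCP at [0.175, -0.6, 0.223] pointing down, gripper open.
Joint ranges: [-3.08, 3.08], [-0.75, 2.2], [0.22, 2.44], [-1.43, 4.57], [0, 2.65], [-2.85, 2.85]. Speed limits (rad/s): [2.79, 2.79, 3.14, 3.14, 3.14, 3.14].

## Interface

Orientations are given as a unit quaternion [x, y, z, w].
In Python, from rig import sense, snapshot, sign_off gives the robot as it stands.
- The arm moves only by the tool move_arm, never from a script. Its argument "rows" is a list of rows, each a list of 5 numbers: the gripper command: -1 is fully open, 1 is shut, values between are in proportion, then the shift along the tool's x, y, z in cm, then the turn about the tool's z in rad. A call has 1 to 12 rows; each row is the pose to reach, as a shift and turn from the pose commanded when the call began, along the tool's axes at that moment; what a row does not reach only later rows make up. A row lasts 1/12 s, in which the tool goes at most 41.7 mm and 7.16 degrees, less where a joint would pass 70% of its speed; a pose out of reach is approached as far as the arm can. A call with a gripper value outside its range is refused whole. The fingers move at their own pace and stop on an object; "newtons" is the grip in N (left out, the last holds). Time passes only in rows, so rows that repeat a pose let the fingers close. It gives the time, the measured TCP pose, the force and the opening at its end, in the units of the state.
- sense(): the state, without advancing time (a new reading comes with each control period).
- snapshot(name): name is "scene" or "top"; returns a dict with "frame" (420x560x3 uint8, red, green, blue), "camera_matrix" (3x3 intrinsics, pixels), "k1" (the pictures are not rectified: a ray, as slopes to the right and down, at radius r is drawn at 1 + k1 r^2 times it, then the intrinsics apply), "pose" (4x4, takes a point from camera to world coordinates). Camera axes: x right, y down, z forward; pixel columns grow to the right and rows downward; lengths in m; the calibration is good to about 2 mm. A picture is of the moment at which its call begins. There is no depth.
- sign_off(): hands the job in, once; it reports no verdict.
The state is a dict: "t": time; "joints": joint angles; "joint_vel": joint speeds; "joint_efforts": joint torques, N m; "eef_pos": TCP position; "eef_rot": TCP orientation; "force": force on the tool from outside, world axes, zero at the start; "torque": the same for the moment, N m; "opening": finger opening in m.
Only numpy, scipy, OpenCV 4.12 (cv2) and the standard library are available. Lean on these libraries where they do the work, as an engineer would, in place of code of your own. Each camera call takes 0.05 s, during which the arm holds its last target.

## Working session

There is one attempt and no reset: what is moved stays moved. The work goes in short steps, Python scripts to look and compute and a tool call to move; the robot and the scene stay as the last step left them, time stands still between calls to the robot, and variables do not carry over. Pictures are saved under pics/ and viewed, and the job is handed in when it is done.

Besides the shell and the picture viewer there is one more tool, called after "Request:" by a JSON object that holds its "name" and its "arguments", one argument or row to a line. move_arm: Moves the arm, as the interface text tells. Its arguments: {"type":"object","properties":{"rows":{"type":"array","items":{"type":"array","items":{"type":"number"}}},"newtons":{"type":"number"}},"required":["rows"]}

```bash
mkdir -p pics; python3 - <<'E'
from rig import sense, snapshot
import cv2
s=sense();print(s)
for n in("scene","top"):
    d=snapshot(n);cv2.imwrite(f"pics/{n}0.png",d["frame"][:,:,::-1]);print(n,d["camera_matrix"],d["k1"],d["pose"])
E
```

```text
{'t': 0.0, 'joints': array([-1.46553666e+00,  5.28442813e-01,  1.43388706e+00, -3.49538728e-05,
        1.18138522e+00, -1.78513579e-01]), 'joint_vel': array([-6.28006908e-04, -1.86569865e-03,  1.76797315e-04, -4.37825124e-04,
       -8.45575535e-05,  8.63436243e-04]), 'joint_efforts': array([-2.36859771e-03, -4.40044677e+01, -1.76594728e+01,  6.32244092e-02,
        5.82991086e-02, -1.79178937e-04]), 'eef_pos': array([ 0.17492083, -0.59927035,  0.22159082]), 'eef_rot': array([ 9.89949471e-01,  1.41417535e-01,  2.27100240e-05, -1.06110151e-03]), 'force': array([ 0.54591686, -0.19399109,  0.27044649]), 'torque': array([ 0.04506509, -0.00818179,  0.05541891]), 'opening': 0.08733608696428505}
scene [[510.69456581   0.         280.12746765]
 [  0.         510.69456581 198.04864229]
 [  0.           0.           1.        ]] 0.011534055629025288 [[-0.74350312 -0.33261324  0.58014786 -0.04527106]
 [-0.66873061  0.37184331 -0.64384154  0.6926372 ]
 [-0.00157388 -0.86666083 -0.49889531  0.64053461]
 [ 0.          0.          0.          1.        ]]
top [[449.504728     0.         284.08412718]
 [  0.         449.504728   204.16510898]
 [  0.           0.           1.        ]] -0.06410205832092125 [[ 2.93673202e-02 -9.97543201e-01  6.36012801e-02  5.05854795e-01]
 [-9.99566919e-01 -2.94274415e-02 -8.52891965e-06  1.75877126e-03]
 [ 1.88013092e-03 -6.35734851e-02 -9.97975389e-01  1.24334246e+00]
 [ 0.00000000e+00  0.00000000e+00  0.00000000e+00  1.00000000e+00]]
```

View pics/scene0.png

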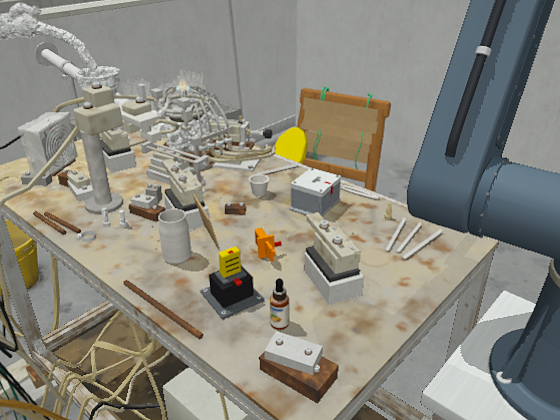

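View pics/top0.png

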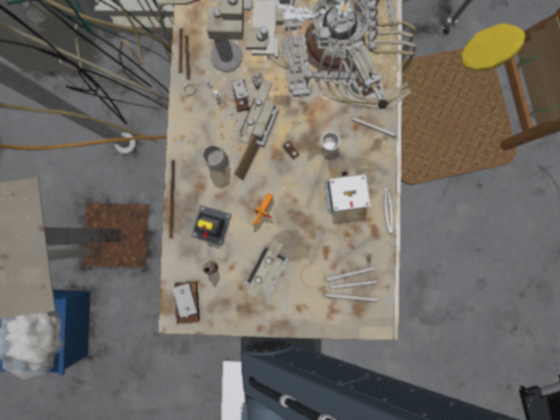

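The yellow key stands in the black stand (scene 230,270; top 208,225). The orange look-alike lies at scene 265,245 / top 263,208 and is not the target. The guard switch is at scene 316,190 / top 348,193. I'll enlarge these to confirm.

```bash
python3 - <<'E'
import cv2,numpy as np
t=cv2.imread("pics/top0.png");s=cv2.imread("pics/scene0.png")
def c(im,x,y,w,h,k):return cv2.resize(im[y:y+h,x:x+w],None,fx=k,fy=k,interpolation=cv2.INTER_CUBIC)
cv2.imwrite("pics/c1.png",np.hstack([c(t,180,195,60,60,6),c(t,318,163,60,60,6)]))
cv2.imwrite("pics/c2.png",np.hstack([c(s,190,235,80,80,5),c(s,278,155,80,80,5)]))
E
```

```text
(no output)
```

View pics/c1.png

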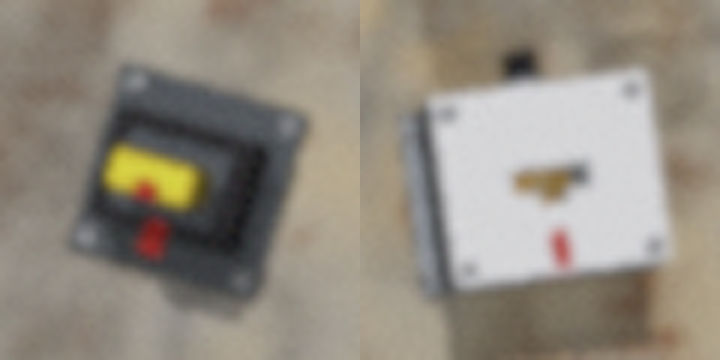

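View pics/c2.png

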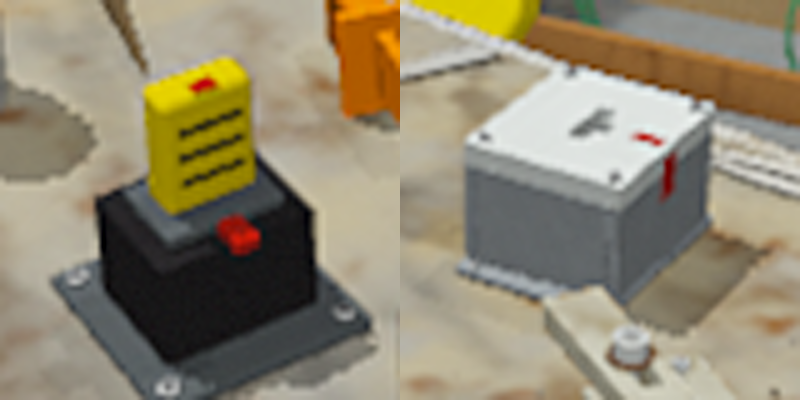

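```bash
cat > h.py <<'E'
import numpy as np,cv2
from scipy.optimize import least_squares
from rig import sense,snapshot
def proj(d,P):
    P=np.atleast_2d(P);T=np.linalg.inv(d["pose"]);C=P@T[:3,:3].T+T[:3,3]
    u=C[:,:2]/C[:,2:];u=u*(1+d["k1"]*(u**2).sum(1,keepdims=True));K=d["camera_matrix"]
    return u@K[:2,:2].T+K[:2,2]
def W(p,L):
    c,s=np.cos(p[2]),np.sin(p[2]);L=np.atleast_2d(L)
    return np.c_[p[0]+c*L[:,0]-s*L[:,1],p[1]+s*L[:,0]+c*L[:,1],L[:,2]]
def crop(im,x,y,w,h,k):return cv2.resize(np.ascontiguousarray(im[y:y+h,x:x+w]),None,fx=k,fy=k,interpolation=cv2.INTER_CUBIC)
def box(a,b,z):return np.array([[-a,-b,z],[a,-b,z],[a,b,z],[-a,b,z]])
def over(d,groups,x,y,w,h,k,fn):
    im=crop(d["frame"][:,:,::-1],x,y,w,h,k)
    for P,col in groups:
        q=(proj(d,P)-[x,y]+.5)*k-.5
        cv2.polylines(im,[np.round(q*8).astype(int)],True,col,1,cv2.LINE_AA,3)
    cv2.imwrite(fn,im)
def pix(a,x,y,k):return (np.array(a,float)+.5)/k-.5+[x,y]
def fit(obs,p0):
    f=lambda p:np.concatenate([(proj(d,W(p,L))-o).ravel() for d,L,o in obs])
    r=least_squares(f,p0,loss="soft_l1");return r.x,r.fun.reshape(-1,2)
E
cat > m.py <<'E'
from h import *
t=snapshot("top");s=snapshot("scene")
# local corner order: (+x,+y)=TL,(+x,-y)=TR,(-x,-y)=BR,(-x,+y)=BL  in top view
def four(a,b,z):return np.array([[a,b,z],[a,-b,z],[-a,-b,z],[-a,b,z]])
ot=pix([[70,98],[288,68],[314,260],[95,292]],318,163,6)
os=pix([[170,70],[65,142],[218,187],[315,102]],278,155,5)
st=pix([[122,65],[308,115],[255,298],[70,248]],180,195,6)
L=four(.042,.048,.07);S=four(.045,.045,.006)
for n,o in(("sw top",[(t,L,ot)]),):
    print(n,*fit(o,[.5,-.15,.13]))
# scene order guess by projecting
p,_=fit([(t,L,ot)],[.5,-.15,.13]);print(proj(s,W(p,L)),os)
q,r=fit([(t,S,st)],[.45,.17,-.26]);print("stand",q,r)
G=[(0,0,255),(0,255,0),(255,0,0)]
def draw(p,q,tag):
    gs=[(W(p,L),G[0]),(W(p,four(.005,.017,.07)),G[1])]
    gk=[(W(q,S),G[0]),(W(q,four(.026,.032,.05)),G[1]),(W(q,four(.018,.024,.056)),G[2]),(W(q,four(.009,.019,.106)),G[0])]
    over(t,gs,318,163,60,60,9,f"pics/{tag}a.png");over(s,gs,278,155,80,80,7,f"pics/{tag}b.png")
    over(t,gk,180,195,60,60,9,f"pics/{tag}c.png");over(s,gk,190,235,80,80,7,f"pics/{tag}d.png")
    a=[cv2.resize(cv2.imread(f"pics/{tag}{x}.png"),(400,400)) for x in"abcd"]
    cv2.imwrite(f"pics/{tag}.png",np.vstack([np.hstack(a[:2]),np.hstack(a[2:])])[:800,:800])
draw(p,q,"o1")
E
python3 m.py
```

```text
sw top [ 0.61648546 -0.16913036  0.16185891] [[ 0.01880728  0.1453716 ]
 [-0.29350638  0.40420897]
 [-0.02764388 -0.03934777]
 [ 0.29938249 -0.53464828]]
[[290.22941835 182.33405921]
 [310.39959613 167.05855229]
 [340.51511011 175.36501671]
 [321.4624577  191.65394101]] [[311.6 168.6]
 [290.6 183. ]
 [321.2 192. ]
 [340.6 175. ]]
stand [ 0.52183546  0.20125201 -0.23767969] [[-0.07735332 -0.64417774]
 [ 0.2091418  -0.37397979]
 [ 0.20002418  0.70272323]
 [-0.34574953  0.32363952]]
```

View pics/o1.png

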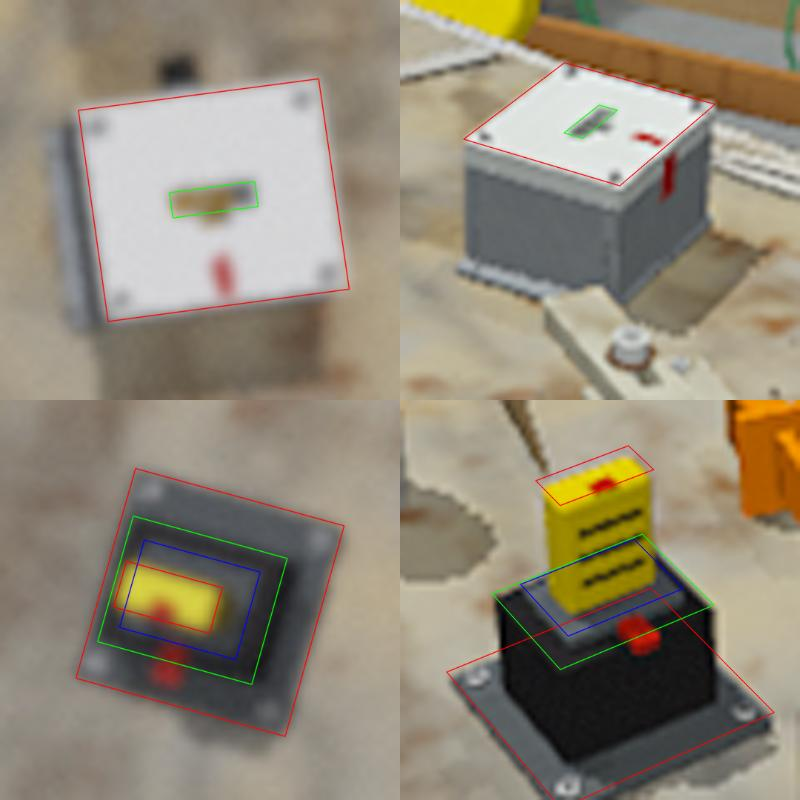

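```bash
python3 - <<'E'
import cv2,numpy as np
from h import crop
t=cv2.imread("pics/top0.png");s=cv2.imread("pics/scene0.png")
cv2.imwrite("pics/c3.png",crop(s,195,240,76,76,10)[:,:])
cv2.imwrite("pics/c4.png",crop(t,188,202,46,46,16))
E
```

```text
(no output)
```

View pics/c3.png

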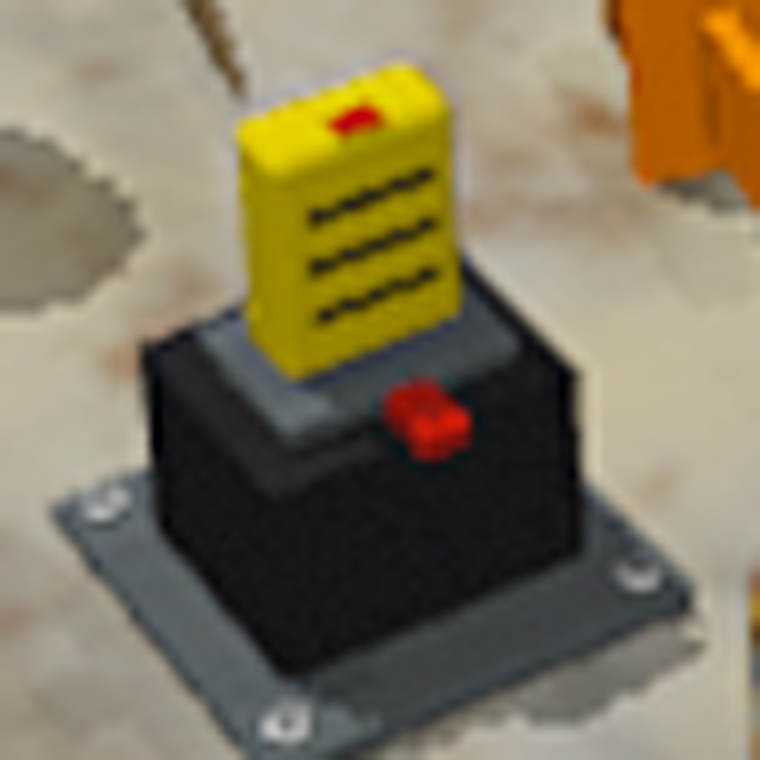

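View pics/c4.png

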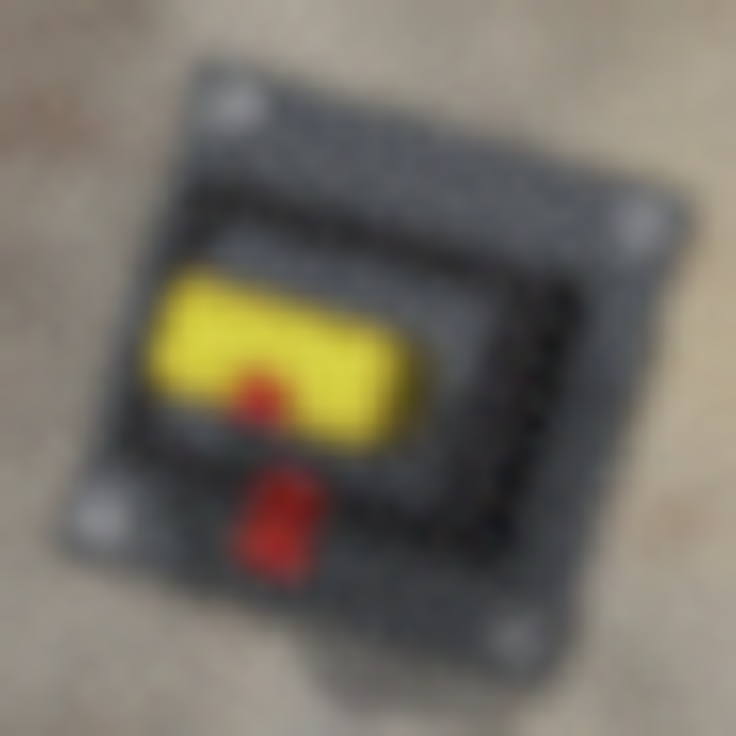

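```bash
cat > m2.py <<'E'
from m import *
o=[(t,S,pix([[195,65],[690,195],[555,690],[62,545]],188,202,16)),
(t,four(.009,.019,.106),pix([[172,268],[415,325],[385,450],[145,390]],188,202,16)),
(s,S[[0,2]],pix([[50,510],[692,600]],195,240,10)),
(s,four(.026,.032,.05)[[0,2,3]],pix([[145,350],[578,375],[275,495]],195,240,10)),
(s,four(.009,.019,.056)[[0,2,3]],pix([[250,335],[462,310],[298,380]],195,240,10))]
print("top",fit(o[:2],[.52,.2,-.24])[0],"scene",fit(o[2:],[.52,.2,-.24])[0])
q,r=fit(o,[.52,.2,-.24]);print(q,r)
so=pix([[65,142],[170,70],[315,102],[218,187]],278,155,5)
print("sw top",fit([(t,L,ot)],p)[0],"sc",fit([(s,L,so)],p)[0])
p,r=fit([(t,L,ot),(s,L,so)],p);print(p,r)
draw(p,q,"o2")
E
python3 m2.py
```

```text
sw top [ 0.61648546 -0.16913036  0.16185891] [[ 0.01880728  0.1453716 ]
 [-0.29350638  0.40420897]
 [-0.02764388 -0.03934777]
 [ 0.29938249 -0.53464828]]
[[290.22941835 182.33405921]
 [310.39959613 167.05855229]
 [340.51511011 175.36501671]
 [321.4624577  191.65394101]] [[311.6 168.6]
 [290.6 183. ]
 [321.2 192. ]
 [340.6 175. ]]
stand [ 0.52183546  0.20125201 -0.23767969] [[-0.07735332 -0.64417774]
 [ 0.2091418  -0.37397979]
 [ 0.20002418  0.70272323]
 [-0.34574953  0.32363952]]
top [ 0.52202157  0.20092901 -0.23133386] scene [ 0.5192165   0.20230868 -0.25389301]
[ 0.52097916  0.20126336 -0.23400135] [[ 3.00428714e-02 -4.70206299e-01]
 [ 4.12500820e-01 -1.06233284e-01]
 [ 1.23234441e-01  5.66456782e-01]
 [-4.77454365e-01  1.03187613e+00]
 [ 1.62836631e-01  7.68826400e-01]
 [-6.36167204e-01  1.12444031e+00]
 [-6.69855811e-01  1.81497902e-01]
 [-6.74550025e-02  2.18665108e-03]
 [-4.42457732e-01 -1.36813059e+00]
 [ 9.04351134e-01 -2.42549926e+00]
 [-8.14710014e-01 -1.02978114e+00]
 [ 3.02564617e-01 -1.40177296e+00]
 [-8.69026686e-02 -4.05666928e-01]
 [-8.47239803e-01  1.13115667e-01]
 [ 9.07870281e-01  2.67498793e-01]
 [-8.29735035e-01  7.54658868e-01]]
sw top [ 0.61648546 -0.16913036  0.1618589 ] sc [ 0.61430361 -0.1676742   0.14828928]
[ 0.61589757 -0.16905026  0.15733778] [[ 0.04359178  0.27608044]
 [-0.24465467  0.69684616]
 [-0.12155351  0.27479115]
 [ 0.18065779 -0.38388159]
 [-0.24073568 -0.63108208]
 [-0.92459093 -1.4685595 ]
 [ 0.13704442  0.50337606]
 [ 0.32058052 -0.24058612]]
```

View pics/o2.png

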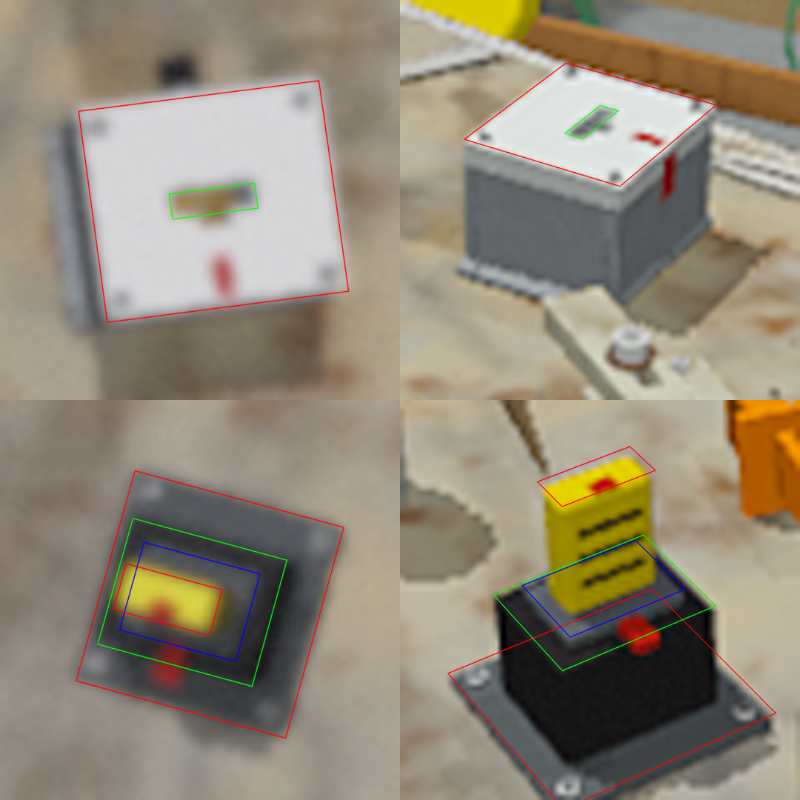

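```bash
cat >> h.py <<'E'
from scipy.spatial.transform import Rotation as R
def state():
    s=sense();M=R.from_quat(s["eef_rot"]).as_matrix()
    print("t",round(s["t"],2),"pos",s["eef_pos"].round(4),"ang",round(np.arctan2(M[1,0],M[0,0]),4),"tilt",np.arccos(-M[2,2]).round(4),"F",s["force"].round(1),"open",round(s["opening"],4),"j",s["joints"].round(2));return s,M
def delta(tgt,ang,cmd=None):
    s,M=state();pos=s["eef_pos"]if cmd is None else np.array(cmd)
    d=M.T@(np.array(tgt)-pos)*100;a=np.arctan2(M[1,0],M[0,0])
    print("shift cm",d.round(2),"turn",round((a-ang+np.pi)%(2*np.pi)-np.pi,3))
E
python3 - <<'E'
from h import *
delta([.42,-.2,.24],.8); delta([.521,.201,.22],1.331)
E
```

```text
t 0.3 pos [ 0.175  -0.5997  0.2222] ang 0.2838 tilt 0.0007 F [-0.1  0.9 -0.5] open 0.0871 j [-1.47  0.53  1.43  0.    1.18 -0.18]
shift cm [ 34.71 -31.52  -1.75] turn -0.516
t 0.3 pos [ 0.175  -0.5997  0.2222] ang 0.2838 tilt 0.0007 F [-0.1  0.9 -0.5] open 0.0871 j [-1.47  0.53  1.43  0.    1.18 -0.18]
shift cm [ 55.64 -67.18   0.28] turn -1.047
```

Request:
{"name": "move_arm", "arguments": {
  "rows": [
    [-1,3,-2.7,-0.2,-0.05],
    [-1,6,-5.4,-0.4,-0.1],
    [-1,9,-8.1,-0.6,-0.15],
    [-1,12,-10.8,-0.8,-0.2],
    [-1,15,-13.5,-1,-0.25],
    [-1,18,-16.2,-1.2,-0.3],
    [-1,21,-18.9,-1.4,-0.35],
    [-1,24,-21.6,-1.6,-0.4],
    [-1,27,-24.3,-1.8,-0.45],
    [-1,30,-27,-1.8,-0.5],
    [-1,33,-29.7,-1.8,-0.5],
    [-1,34.7,-31.5,-1.8,-0.52]
  ]
}}

```text
t: 1.3
eef_pos: [0.4213, -0.1973, 0.2409]
eef_rot: [0.92, 0.392, 0.001, -0.0]
force: [-1.2, -1.2, -0.4]
opening: 0.087
```

```bash
python3 - <<'E'
from h import *
delta([.521,.201,.20],1.331)
E
```

```text
t 1.3 pos [ 0.4213 -0.1973  0.2409] ang 0.8061 tilt 0.0013 F [-1.2 -1.2 -0.4] open 0.087 j [-0.68  0.29  1.8   0.    1.06  0.08]
shift cm [ 35.64 -20.38   4.12] turn -0.525
```

Request:
{"name": "move_arm", "arguments": {
  "rows": [
    [-1,3,-1.7,0,-0.05],
    [-1,6,-3.4,0,-0.1],
    [-1,9,-5.1,0,-0.15],
    [-1,12,-6.8,0,-0.2],
    [-1,15,-8.5,0,-0.25],
    [-1,18,-10.2,0,-0.3],
    [-1,21,-11.9,0,-0.35],
    [-1,24,-13.6,0.5,-0.4],
    [-1,27,-15.3,1,-0.45],
    [-1,30,-17,2,-0.5],
    [-1,33,-18.8,3,-0.52],
    [-1,35.5,-20.3,4,-0.52]
  ]
}}

```text
t: 2.3
eef_pos: [0.5206, 0.1985, 0.2004]
eef_rot: [0.788, 0.615, 0.001, 0.0]
force: [0.5, -0.6, 0.1]
opening: 0.0868
```

Request:
{"name": "move_arm", "arguments": {
  "rows": [
    [-1,0,0,0,0],
    [-1,0,0,0,0]
  ]
}}

```text
t: 2.47
eef_pos: [0.5196, 0.1972, 0.1998]
eef_rot: [0.788, 0.616, -0.001, -0.0]
force: [-0.3, -0.4, -1.0]
opening: 0.087
```

```bash
python3 - <<'E'
from h import *
delta([.521,.201,.064],1.331)
t=snapshot("top");s=snapshot("scene")
q=[.521,.2015,-.24]
f=[[.0,.0,.106]]
cv2.imwrite("pics/g1.png",np.hstack([crop(t["frame"][:,:,::-1],170,185,80,80,5),crop(s["frame"][:,:,::-1],180,190,80,80,5)]))
E
```

```text
t 2.47 pos [0.5196 0.1972 0.1998] ang 1.327 tilt 0.0017 F [-0.3 -0.4 -1. ] open 0.087 j [ 0.16  0.46  1.63 -0.    1.05  0.41]
shift cm [ 0.41  0.06 13.58] turn -0.004
```

View pics/g1.png

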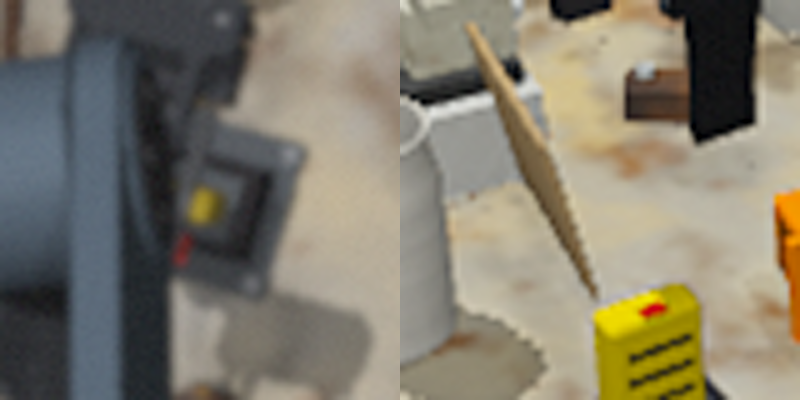

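Request:
{"name": "move_arm", "arguments": {
  "rows": [
    [-1,0.2,0,2,0],
    [-1,0.4,0.1,4,0],
    [-1,0.4,0.1,6,0],
    [-1,0.4,0.1,8,0],
    [-1,0.4,0.1,8.5,0],
    [-1,0.4,0.1,8.5,0]
  ]
}}

```text
t: 3.07
eef_pos: [0.5212, 0.1981, 0.1148]
eef_rot: [0.789, 0.614, -0.001, -0.001]
force: [-0.5, 0.3, 0.3]
opening: 0.0869
```

```bash
python3 - <<'E'
from h import *
delta([.521,.201,.064],1.331)
s=snapshot("scene")
cv2.imwrite("pics/g2.png",crop(s["frame"][:,:,::-1],150,170,130,130,6))
E
```

```text
t 3.07 pos [0.5212 0.1981 0.1148] ang 1.3217 tilt 0.0031 F [-0.5  0.3  0.3] open 0.0869 j [ 0.16  0.59  1.7  -0.    0.86  0.41]
shift cm [ 0.28 -0.08  5.08] turn -0.009
```

View pics/g2.png

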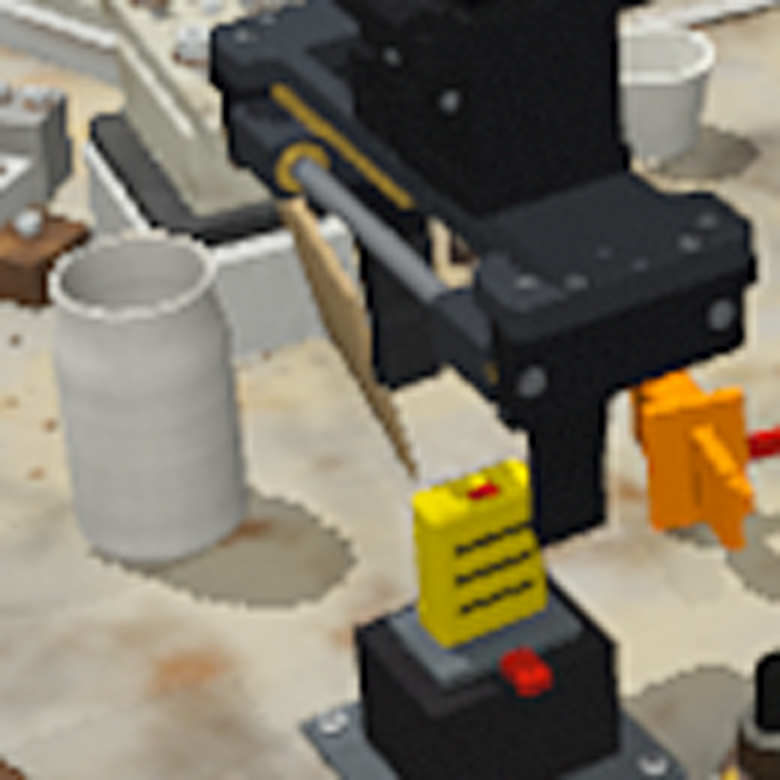

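Request:
{"name": "move_arm", "arguments": {
  "rows": [
    [-1,0.2,0,1.5,0],
    [-1,0.3,0,3,0],
    [-1,0.3,0,4.5,0],
    [-1,0.3,0,5.1,-0.01],
    [-1,0.3,0,5.1,-0.01],
    [-1,0.3,0,5.1,-0.01]
  ]
}}

```text
t: 3.62
eef_pos: [0.5236, 0.2025, 0.0655]
eef_rot: [0.786, 0.618, 0.001, 0.0]
force: [-0.6, -0.2, 0.3]
opening: 0.0869
```

```bash
python3 - <<'E'
from h import *
delta([.521,.201,.064],1.331)
s=snapshot("scene")
cv2.imwrite("pics/g3.png",crop(s["frame"][:,:,::-1],180,200,110,110,7))
E
```

```text
t 3.62 pos [0.5236 0.2025 0.0655] ang 1.3335 tilt 0.0015 F [-0.6 -0.2  0.3] open 0.0869 j [0.17 0.67 1.72 0.   0.75 0.41]
shift cm [-0.21 -0.22  0.15] turn 0.002
```

View pics/g3.png

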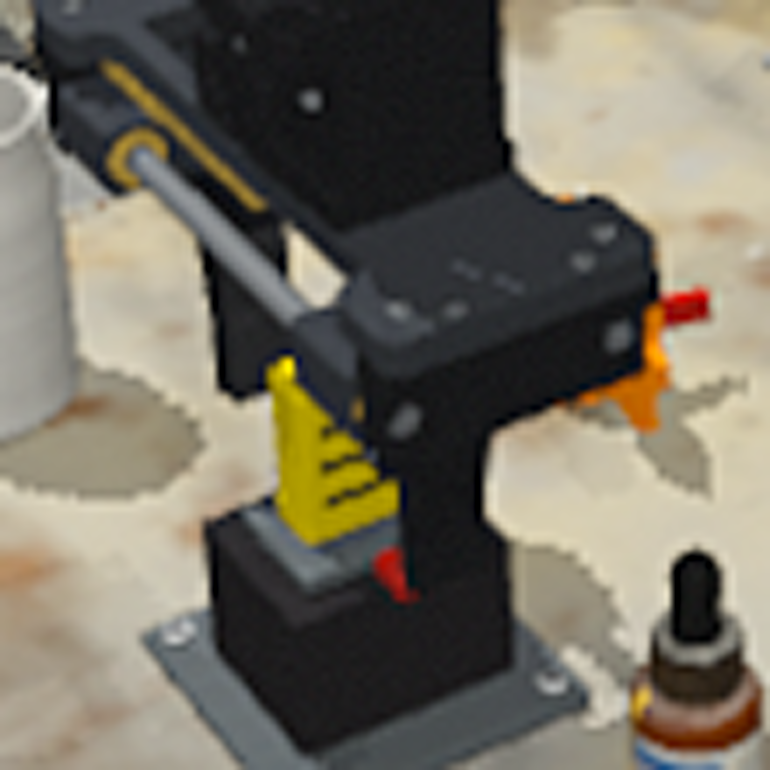

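Request:
{"name": "move_arm", "arguments": {
  "rows": [
    [0,-0.1,0,0.1,0],
    [0.3,-0.1,0,0.1,0],
    [0.5,-0.1,0,0.1,0],
    [0.7,-0.1,0,0.1,0],
    [0.8,-0.1,0,0.1,0],
    [1,-0.1,0,0.1,0],
    [1,-0.1,0,0.1,0],
    [1,-0.1,0,0.1,0],
    [1,-0.1,0,0.1,0],
    [1,-0.1,0,0.1,0]
  ],
  "newtons": 10
}}

```text
t: 4.5
eef_pos: [0.5226, 0.2017, 0.0635]
eef_rot: [0.786, 0.619, -0.0, -0.0]
force: [0.3, -0.0, 0.4]
opening: 0.0282
```

```bash
python3 - <<'E'
from h import *
for i in range(3): state(); snapshot("top")
E
```

```text
t 4.5 pos [0.5226 0.2017 0.0635] ang 1.3338 tilt 0.0001 F [ 0.3 -0.   0.4] open 0.0282 j [0.17 0.67 1.72 0.   0.75 0.41]
t 4.55 pos [0.5226 0.2016 0.0635] ang 1.3338 tilt 0.0001 F [-0.1  0.7 -0.2] open 0.0243 j [0.17 0.67 1.72 0.   0.75 0.41]
t 4.6 pos [0.5225 0.2016 0.0635] ang 1.3338 tilt 0.0003 F [-1.4  0.2  1.3] open 0.0205 j [0.17 0.67 1.72 0.   0.75 0.41]
```

Request:
{"name": "move_arm", "arguments": {
  "rows": [
    [1,0,0,0,0],
    [1,0,0,0,0],
    [1,0,0,0,0],
    [1,0,0,0,0]
  ],
  "newtons": 15
}}

```text
t: 4.98
eef_pos: [0.5224, 0.2016, 0.0635]
eef_rot: [0.786, 0.619, -0.0, -0.0]
force: [-0.9, 0.5, -0.5]
opening: 0.0179
```

Request:
{"name": "move_arm", "arguments": {
  "rows": [
    [1,0,0,0,0],
    [1,0,0,0,0],
    [1,0,0,0,0],
    [1,0,0,0,0]
  ],
  "newtons": 45
}}

```text
t: 5.32
eef_pos: [0.5225, 0.2016, 0.0635]
eef_rot: [0.786, 0.619, -0.0, -0.0]
force: [-0.4, 0.1, -0.5]
opening: 0.0173
```

```bash
python3 - <<'E'
from h import *
for i in range(2): state(); snapshot("top")
E
```

```text
t 5.32 pos [0.5225 0.2016 0.0635] ang 1.3338 tilt 0.0001 F [-0.4  0.1 -0.5] open 0.0173 j [0.17 0.67 1.72 0.   0.75 0.41]
t 5.37 pos [0.5226 0.2016 0.0635] ang 1.3338 tilt 0.0001 F [-0.7 -0.1 -0.3] open 0.0178 j [ 0.17  0.67  1.72 -0.    0.75  0.41]
```

Request:
{"name": "move_arm", "arguments": {
  "rows": [
    [1,0,0,-0.7,0],
    [1,0,0,-1.5,0],
    [1,0,0,-2.5,0],
    [1,0,0,-4,0],
    [1,0,0,-5.5,0],
    [1,0,0,-7,0],
    [1,0,0,-9,0],
    [1,0,0,-11,0],
    [1,0,0,-13,0],
    [1,0,0,-15,0],
    [1,0,0,-16,0],
    [1,0,0,-16,0]
  ]
}}

```text
t: 6.42
eef_pos: [0.5244, 0.2021, 0.227]
eef_rot: [0.786, 0.619, 0.003, 0.002]
force: [0.4, 0.4, -1.4]
opening: 0.0179
```

```bash
python3 - <<'E'
from h import *
delta([.616,-.169,.222],1.571+.157)
s=snapshot("scene");t=snapshot("top")
cv2.imwrite("pics/l1.png",np.hstack([crop(s["frame"][:,:,::-1],170,130,110,150,4),crop(t["frame"][:,:,::-1],150,175,80,110,5)[:550][:,:]] if 0 else [crop(s["frame"][:,:,::-1],160,140,110,110,7)]))
E
```

```text
t 6.42 pos [0.5244 0.2021 0.227 ] ang 1.3339 tilt 0.0072 F [ 0.4  0.4 -1.4] open 0.0179 j [0.17 0.43 1.59 0.   1.11 0.41]
shift cm [-33.92  17.61   0.52] turn -0.394
```

View pics/l1.png

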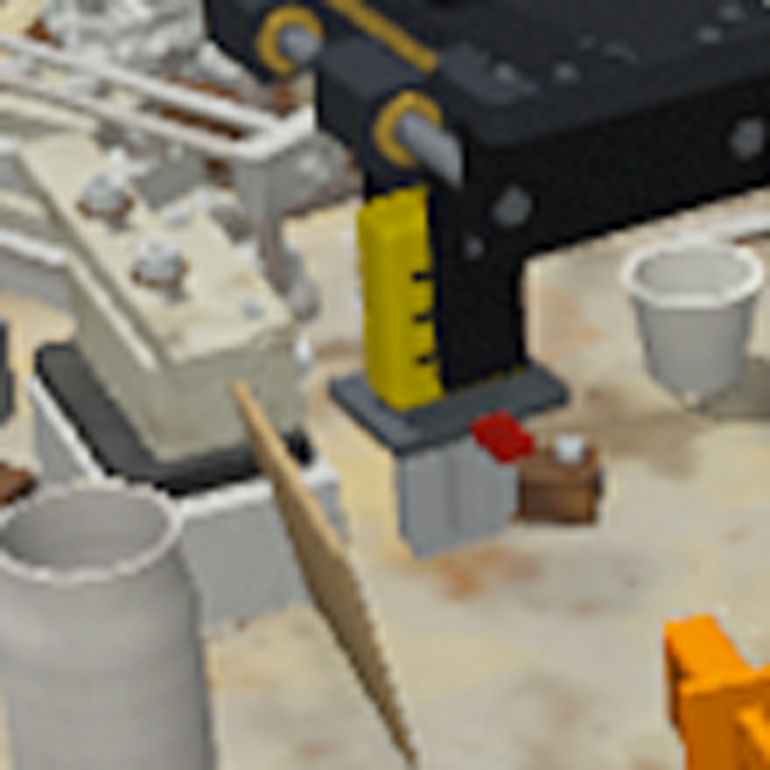

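Request:
{"name": "move_arm", "arguments": {
  "rows": [
    [1,-1,0.5,0,0],
    [1,-3,1.5,0,-0.03],
    [1,-5.5,2.8,0,-0.06],
    [1,-8.3,4.3,0,-0.1],
    [1,-11.1,5.8,0.1,-0.14],
    [1,-13.9,7.2,0.1,-0.18],
    [1,-16.7,8.6,0.2,-0.22],
    [1,-19.5,10.1,0.2,-0.26],
    [1,-22.3,11.6,0.3,-0.3],
    [1,-25.1,13,0.4,-0.33],
    [1,-27.9,14.5,0.5,-0.36],
    [1,-30,15.6,0.5,-0.39]
  ]
}}

```text
t: 7.52
eef_pos: [0.6031, -0.1301, 0.2164]
eef_rot: [0.651, 0.759, -0.001, -0.001]
force: [0.9, 0.1, -1.7]
opening: 0.0176
```

```bash
python3 - <<'E'
from h import *
delta([.616,-.169,.18],1.571+.157)
E
```

```text
t 7.52 pos [ 0.6031 -0.1301  0.2164] ang 1.7236 tilt 0.003 F [ 0.9  0.1 -1.7] open 0.0176 j [-0.39  0.52  1.46 -0.    1.16 -0.55]
shift cm [-4.05  0.69  3.64] turn -0.004
```

Request:
{"name": "move_arm", "arguments": {
  "rows": [
    [1,-1.5,0.2,0,0],
    [1,-3,0.4,1,0],
    [1,-4,0.7,2,0],
    [1,-4,0.7,3.5,0],
    [1,-4,0.7,5,0],
    [1,-4,0.7,6,0],
    [1,-4,0.7,6.2,0],
    [1,-4,0.7,6.2,0],
    [1,-4,0.7,6.2,0]
  ]
}}

```text
t: 8.27
eef_pos: [0.6171, -0.1646, 0.1566]
eef_rot: [0.651, 0.759, 0.0, 0.0]
force: [0.6, 0.7, -1.4]
opening: 0.0178
```

```bash
python3 - <<'E'
from h import *
delta([.616,-.169,.15],1.571+.157)
s=snapshot("scene");t=snapshot("top");state()
cv2.imwrite("pics/i1.png",crop(s["frame"][:,:,::-1],270,110,90,90,8))
cv2.imwrite("pics/i2.png",crop(t["frame"][:,:,::-1],300,145,90,90,8))
E
```

```text
t 8.27 pos [ 0.6171 -0.1646  0.1566] ang 1.7245 tilt 0.0001 F [ 0.6  0.7 -1.4] open 0.0178 j [-0.44  0.62  1.46  0.    1.06 -0.59]
shift cm [-0.42 -0.17  0.66] turn -0.003
t 8.37 pos [ 0.6175 -0.165   0.1575] ang 1.7243 tilt 0.0018 F [-0.1 -0.2 -0.7] open 0.0177 j [-0.44  0.62  1.46  0.    1.06 -0.59]
```

View pics/i1.png

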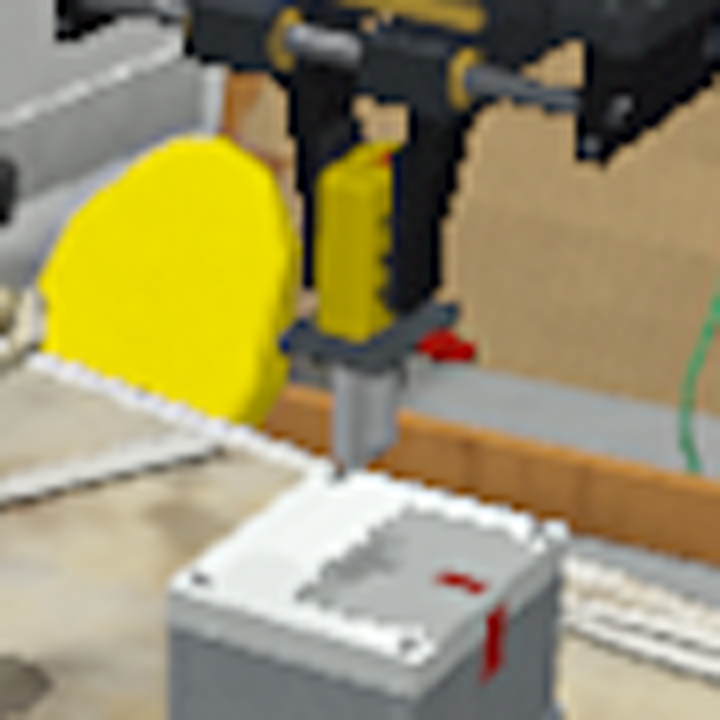

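View pics/i2.png

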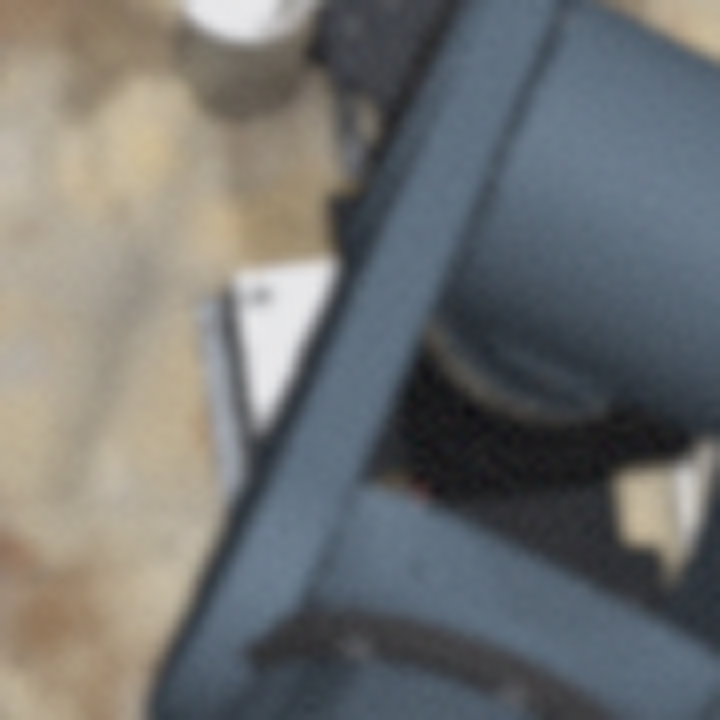

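```bash
cat > ov.py <<'E'
from h import *
import sys
def four(a,b,z):return np.array([[a,b,z],[a,-b,z],[-a,-b,z],[-a,b,z]])
def go(fn,x,y,w,h,k,b=(-.0025,.0014),o=0.):
    st,M=state();s=snapshot("scene");a=np.arctan2(M[1,0],M[0,0])-np.pi/2
    e=st["eef_pos"];z0=e[2]-.0535
    kp=[e[0]+b[0]-o*-np.sin(a),e[1]+b[1]-o*np.cos(a),a]
    sw=[.6165+b[0],-.169+b[1],.158]
    G=[]
    for a_,b_,z,c in((.018,.024,.04,(255,0,0)),(.018,.024,.046,(255,0,0)),(.009,.019,.046,(0,0,255)),(.009,.019,.096,(0,0,255)),(.003,.015,.006,(0,255,0)),(.00175,.0125,0,(0,255,0))):
        G.append((W(kp,four(a_,b_,z))+[0,0,z0],c))
    G.append((W(kp,np.array([[-.034,-.005,.046],[-.034,.005,.046],[-.018,.005,.046],[-.018,-.005,.046]]))+[0,0,z0],(255,0,255)))
    G.append((W(sw,four(.042,.048,.07)),(0,160,255)))
    G.append((W(sw,[[.005,.017,.07],[.005,-.017,.07],[-.005,-.017,.07],[-.005,-.006,.07],[-.011,-.006,.07],[-.011,.006,.07],[-.005,.006,.07],[-.005,.017,.07]]),(0,255,0)))
    over(s,G,x,y,w,h,k,fn)
if __name__=="__main__":
    go("pics/v1.png",270,110,90,90,8)
E
python3 ov.py
```

```text
t 8.37 pos [ 0.6175 -0.165   0.1575] ang 1.7243 tilt 0.0018 F [-0.1 -0.2 -0.7] open 0.0177 j [-0.44  0.62  1.46  0.    1.06 -0.59]
```

View pics/v1.png

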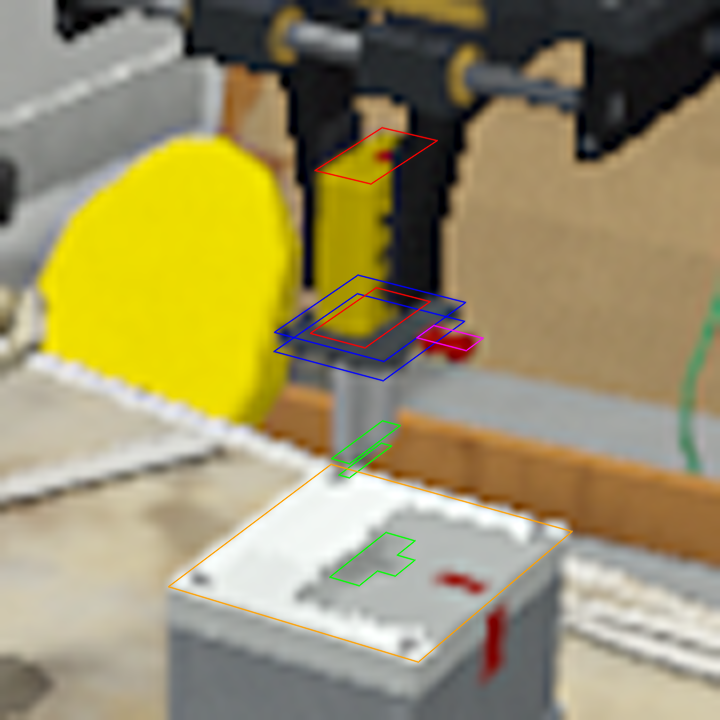

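```bash
python3 - <<'E'
from h import *
delta([.6165,-.1687,.130],1.729)
E
```

```text
t 8.42 pos [ 0.6175 -0.1651  0.1576] ang 1.7242 tilt 0.002 F [-0.5  0.  -0.1] open 0.0173 j [-0.44  0.62  1.46  0.    1.06 -0.59]
shift cm [-0.34 -0.16  2.76] turn -0.005
```

Request:
{"name": "move_arm", "arguments": {
  "rows": [
    [1,-0.2,-0.1,0.5,0],
    [1,-0.3,-0.2,1.2,-0.005],
    [1,-0.3,-0.2,2,-0.005],
    [1,-0.3,-0.2,2.5,-0.005],
    [1,-0.3,-0.2,2.6,-0.005],
    [1,-0.3,-0.2,2.6,-0.005],
    [1,-0.3,-0.2,2.6,-0.005]
  ]
}}

```text
t: 9.0
eef_pos: [0.6153, -0.1683, 0.1303]
eef_rot: [0.649, 0.761, -0.0, -0.0]
force: [0.3, -0.3, -0.7]
opening: 0.0177
```

```bash
python3 - <<'E'
from h import *
delta([.6165,-.1687,.130],1.729)
import ov; ov.go("pics/v2.png",285,125,70,80,10)
delta([.6165,-.1687,.130],1.729)
E
```

```text
t 9.0 pos [ 0.6153 -0.1683  0.1303] ang 1.7288 tilt 0.0003 F [ 0.3 -0.3 -0.7] open 0.0177 j [-0.44  0.65  1.48  0.    1.01 -0.6 ]
shift cm [-0.06  0.11  0.03] turn -0.0
t 9.0 pos [ 0.6153 -0.1683  0.1303] ang 1.7288 tilt 0.0003 F [ 0.3 -0.3 -0.7] open 0.0177 j [-0.44  0.65  1.48  0.    1.01 -0.6 ]
t 9.05 pos [ 0.6155 -0.1684  0.1306] ang 1.7288 tilt 0.0003 F [ 0.2  0.1 -1.1] open 0.0178 j [-0.44  0.65  1.48  0.    1.01 -0.6 ]
shift cm [-0.04  0.1   0.06] turn -0.0
```

View pics/v2.png

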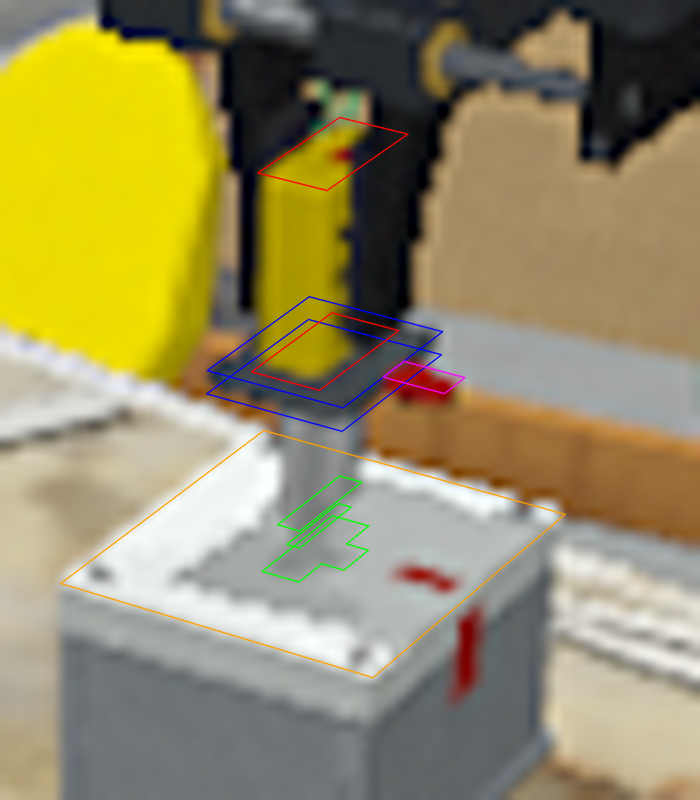

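Request:
{"name": "move_arm", "arguments": {
  "rows": [
    [1,-0.05,0.1,0,0],
    [1,-0.05,0.1,0.3,0],
    [1,-0.05,0.1,0.6,0],
    [1,-0.05,0.1,0.9,0],
    [1,-0.05,0.1,1.1,0],
    [1,-0.05,0.1,1.1,0]
  ]
}}

```text
t: 9.55
eef_pos: [0.6159, -0.1685, 0.1188]
eef_rot: [0.649, 0.761, -0.0, -0.001]
force: [-0.1, 0.4, -1.2]
opening: 0.0176
```

```bash
python3 - <<'E'
from h import *
delta([.6165,-.1687,.1],1.729)
import ov; ov.go("pics/v3.png",285,130,70,80,10)
E
```

```text
t 9.55 pos [ 0.6159 -0.1685  0.1188] ang 1.7288 tilt 0.0015 F [-0.1  0.4 -1.2] open 0.0176 j [-0.44  0.67  1.48 -0.    0.99 -0.6 ]
shift cm [-0.04  0.06  1.88] turn -0.0
t 9.55 pos [ 0.6159 -0.1685  0.1188] ang 1.7288 tilt 0.0015 F [-0.1  0.4 -1.2] open 0.0176 j [-0.44  0.67  1.48 -0.    0.99 -0.6 ]
```

View pics/v3.png

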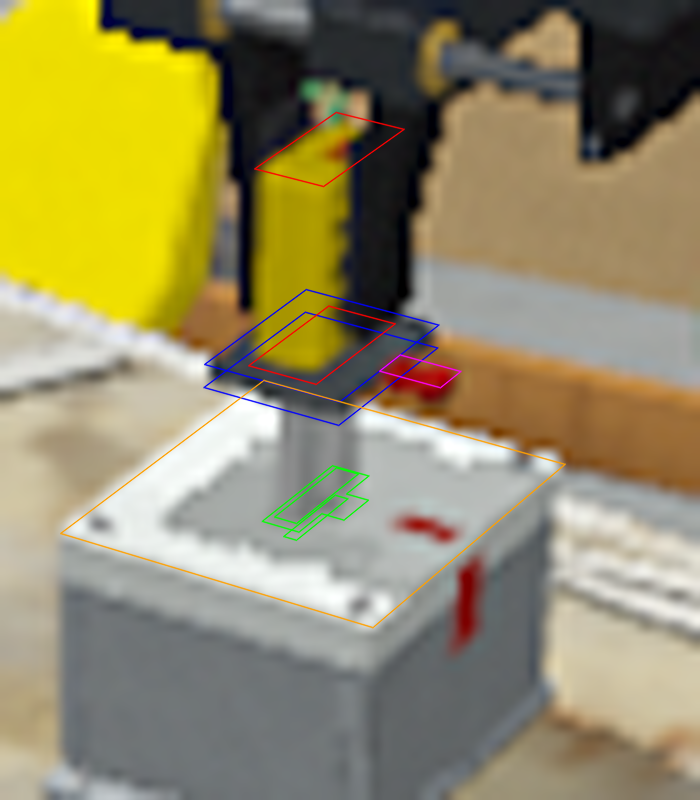

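Request:
{"name": "move_arm", "arguments": {
  "rows": [
    [1,0,0.05,0.3,0],
    [1,0,0.05,0.6,0],
    [1,0,0.05,0.9,0],
    [1,0,0.05,1.2,0],
    [1,0,0.05,1.2,0]
  ]
}}

```text
t: 10.02
eef_pos: [0.6163, -0.1684, 0.1066]
eef_rot: [0.649, 0.761, -0.0, -0.001]
force: [0.6, 0.5, -1.2]
opening: 0.018
```

```bash
python3 - <<'E'
from h import *
delta([.6165,-.1687,.0835],1.729)
E
```

```text
t 10.02 pos [ 0.6163 -0.1684  0.1066] ang 1.7288 tilt 0.0016 F [ 0.6  0.5 -1.2] open 0.018 j [-0.44  0.69  1.49 -0.    0.97 -0.6 ]
shift cm [-0.04  0.02  2.31] turn -0.0
```

Request:
{"name": "move_arm", "arguments": {
  "rows": [
    [1,-0.03,0,0.3,0],
    [1,-0.03,0,0.6,0],
    [1,-0.03,0,0.9,0],
    [1,-0.03,0,1.2,0],
    [1,-0.03,0,1.5,0],
    [1,-0.03,0,1.8,0],
    [1,-0.03,0,2.0,0],
    [1,-0.03,0,2.0,0]
  ]
}}

```text
t: 10.68
eef_pos: [0.6169, -0.1689, 0.0875]
eef_rot: [0.649, 0.761, -0.0, -0.0]
force: [-0.3, -0.5, 3.5]
opening: 0.0176
```

```bash
python3 - <<'E'
from h import *
delta([.6165,-.1687,.0835],1.729)
E
```

```text
t 10.68 pos [ 0.6169 -0.1689  0.0875] ang 1.7288 tilt 0.0001 F [-0.3 -0.5  3.5] open 0.0176 j [-0.44  0.71  1.5   0.    0.93 -0.6 ]
shift cm [ 0.02 -0.04  0.4 ] turn -0.0
```

Request:
{"name": "move_arm", "arguments": {
  "rows": [
    [1,0,0,0.2,0],
    [1,0,0,0.3,0],
    [1,0,0,0.4,0],
    [1,0,0,0.45,0],
    [1,0,0,0.45,0],
    [1,0,0,0.45,0]
  ]
}}

```text
t: 11.18
eef_pos: [0.6169, -0.1689, 0.0835]
eef_rot: [0.649, 0.761, 0.0, 0.0]
force: [-2.1, -0.2, 5.0]
opening: 0.0179
```

```bash
python3 - <<'E'
from h import *
state()
import ov; ov.go("pics/v4.png",285,150,70,80,10); state()
E
```

```text
t 11.18 pos [ 0.6169 -0.1689  0.0835] ang 1.7288 tilt 0.0002 F [-2.1 -0.2  5. ] open 0.0179 j [-0.44  0.72  1.5  -0.    0.92 -0.6 ]
t 11.18 pos [ 0.6169 -0.1689  0.0835] ang 1.7288 tilt 0.0002 F [-2.1 -0.2  5. ] open 0.0179 j [-0.44  0.72  1.5  -0.    0.92 -0.6 ]
t 11.23 pos [ 0.6169 -0.1689  0.0835] ang 1.7288 tilt 0.0002 F [-1.1 -0.3  4.8] open 0.0178 j [-0.44  0.72  1.5  -0.    0.92 -0.6 ]
```

View pics/v4.png

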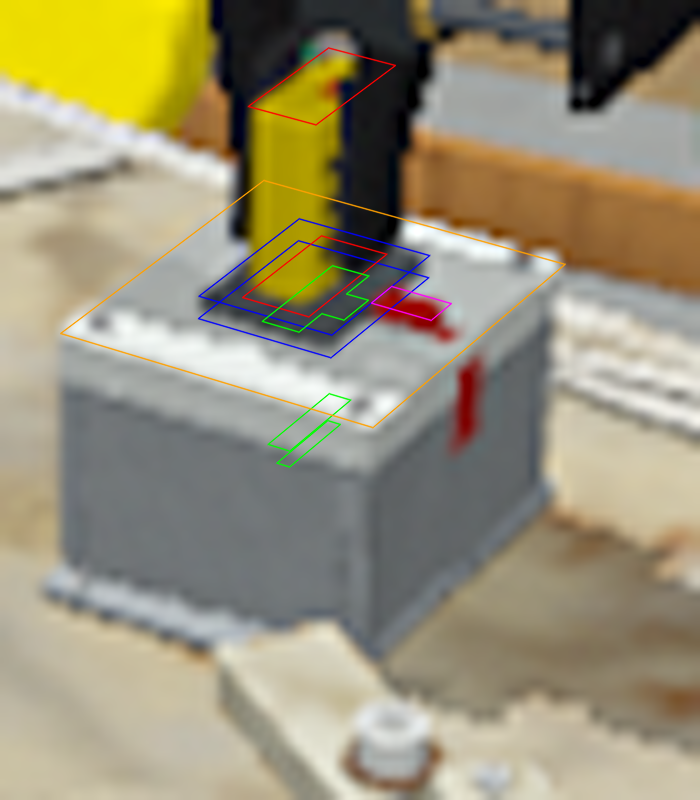

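Request:
{"name": "move_arm", "arguments": {
  "rows": [
    [1,0,0,0.05,0],
    [1,0,0,0.1,0],
    [1,0,0,0.1,0],
    [1,0,0,0.1,0]
  ]
}}

```text
t: 11.57
eef_pos: [0.6169, -0.1689, 0.0835]
eef_rot: [0.649, 0.761, -0.0, 0.0]
force: [-2.9, 0.8, 9.9]
opening: 0.0179
```

```bash
python3 - <<'E'
from h import *
state()
E
```

```text
t 11.57 pos [ 0.6169 -0.1689  0.0835] ang 1.729 tilt 0.0004 F [-2.9  0.8  9.9] open 0.0179 j [-0.44  0.72  1.5  -0.    0.92 -0.6 ]
```

Request:
{"name": "move_arm", "arguments": {
  "rows": [
    [1,0,0,0.05,0],
    [1,0,0,0.05,0],
    [1,0,0,0.05,0],
    [1,0,0,0.05,0],
    [1,0,0,0.05,0],
    [1,0,0,0.05,0]
  ]
}}

```text
t: 12.07
eef_pos: [0.6169, -0.1689, 0.0835]
eef_rot: [0.649, 0.761, -0.0, 0.0]
force: [-2.7, 2.1, 11.8]
opening: 0.0179
```

```bash
python3 - <<'E'
from h import *
state()
s=snapshot("scene")
cv2.imwrite("pics/f1.png",s["frame"][:,:,::-1])
cv2.imwrite("pics/f2.png",crop(s["frame"][:,:,::-1],285,140,75,75,9)); state()
E
```

```text
t 12.07 pos [ 0.6169 -0.1689  0.0835] ang 1.729 tilt 0.0006 F [-2.7  2.1 11.8] open 0.0179 j [-0.44  0.72  1.5  -0.    0.92 -0.6 ]
t 12.12 pos [ 0.6169 -0.1689  0.0835] ang 1.729 tilt 0.0006 F [-3.6 -0.1 13. ] open 0.0174 j [-0.44  0.72  1.5  -0.    0.92 -0.6 ]
```

View pics/f1.png

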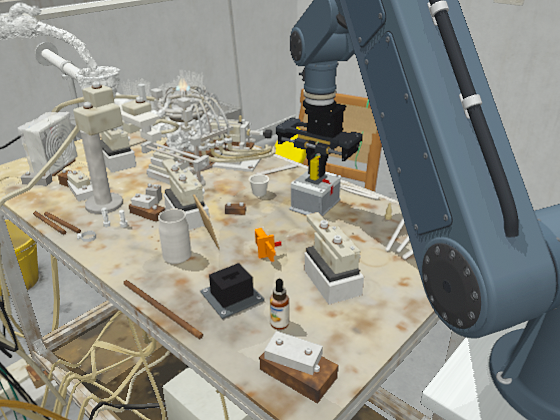

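View pics/f2.png

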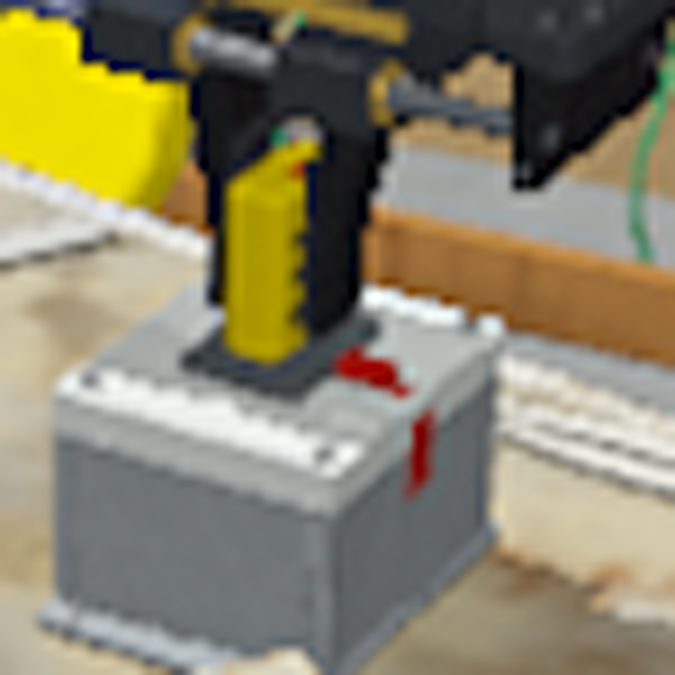

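The crop shows the collar flat on the switch top at about (285,360), with the nose at (365,370) in line with the red bar. The stand is empty, and the bottle, cup and crucible are still standing. Handing in.

```bash
python3 - <<'E'
from rig import sign_off
print(sign_off())
E
```

```text
the job is handed in; nothing more can be done
None
```

I took the yellow key out of its stand and turned it about 0.4 rad so its nose points to the red mark. I then pushed it down through the switch slot until the collar sat on the top, and handed the job in at about 12.1 s of the 38 s allowed. The gripper is still closed on the handle with a 45 N grip setting and still pressing down.

**Last checks before handing in:**
- **Depth:** the tool stopped at z = 0.0835 m, the height I calculated for the collar being down. It did not go lower when I pushed harder. The plunger itself gives no reading.
- **Push:** the upward reaction rose to about 12–13 N, which fits the spring plus the collar pressing on the switch. A small sideways force of about 3 N remains.
- **Angle and grip:** the tool's tilt was under 0.001 rad. The finger opening of about 17.5–18 mm fits the 18 mm handle.
- **Picture:** the collar lies flat on the switch, with the nose in line with the red bar. The bottle, crucible and cup are still standing in place.

**Limits of these checks:**
- **Camera disagreement:** the two cameras differed by about 2–3 mm on where the stand and switch were. I trusted the top view because it matched where the fingers closed on the key, and the blade went in without jamming.
- **Top view blocked:** the arm covered the slot during insertion, so only the scene camera could see that step.
- **Burner nozzle:** I could not make it out in the last picture, so I did not confirm it there. The arm never worked near it.

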